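# Find the rattling tin and stand it on the kitchen scale

## Task

One of the three closed metal tins has something loose in it. Lift the tins and shake each a few times end to end until you have found the one that rattles, then stand that one upright and gently on the weighing plate of the kitchen scale. Leave the other tins standing upright on the table, never tip a tin over or drop it, and leave the pot and the cap where they are.

Things in the scene. Friction and masses are not known exactly. Their poses are not given: they have to be found in the camera images.
- tin_1: plain closed oblong metal tin, one of three alike: 96 (its x) x 56 mm (y), 46 mm high, lid rim 3 mm wider; 0.22 to 0.28 kg full; lid fixed on. Stands upright between the drawers and the tool box. Origin: centre of the underside, z up. Any one of the three, whatever its number, can be the rattling one.
- tin_2: plain closed oblong metal tin, one of three alike: 96 (its x) x 56 mm (y), 46 mm high, lid rim 3 mm wider; 0.22 to 0.28 kg full; lid fixed on. Stands upright between the drawers and the tool box. Origin: centre of the underside, z up. The rattling tin holds a 130 g steel ball that runs up to 59 mm along x; the others are packed with a like weight that stays put in the middle.
- tin_3: plain closed oblong metal tin, one of three alike: 96 (its x) x 56 mm (y), 46 mm high, lid rim 3 mm wider; 0.22 to 0.28 kg full; lid fixed on. Stands upright between the drawers and the tool box. Origin: centre of the underside, z up. When a stroke along x stops, the ball runs on to the leading end and stays there (0.08 N m between its two ends); wrist moments carry noise.
- kitchen_scale: flat white kitchen scale, 215 x 165 mm, 27 mm high, fixed on the table on the right of the tool box. Origin: centre of the underside; x long, y short way, z up. Weighing plate 150 (x) by 158 mm (y), its centre 27 mm from the origin along +x, its top 26 mm above the table; display and buttons are on the -x side.
- tool_box: closed dark grey metal tool box, fixed on the table between the tins and the scale, 190 (its x) x 335 (its y) mm, 150 mm high, with a lying handle up to 170 mm. Origin: centre of its underside. On the other side of the tins stands a set of drawers, 225 mm high. Lift the tins clear of both before swinging them.
- small_pot: bystander: small white plastic pot, 67 mm across, 55 mm high. Origin: centre of its underside.
- green_cap: bystander: loose bottle cap, 33 mm across, 17 mm high. Origin: centre of its underside.

How it is judged:
On the way, in this order (a step that is already met when the one before it is completed fails the run):
1. the rattling tin is lifted and its loose part runs towards one end (((distance between loose_part and tin_1 below 0.055 m and height (world z) of tin_1 above 0.03 m and x of loose_part in the frame of tin_1 above 0.015 m) or (distance between loose_part and tin_2 below 0.055 m and height (world z) of tin_2 above 0.03 m and x of loose_part in the frame of tin_2 above 0.015 m) or (distance between loose_part and tin_3 below 0.055 m and height (world z) of tin_3 above 0.03 m and x of loose_part in the frame of tin_3 above 0.015 m))).
2. the loose part runs to the other end of the lifted tin (((distance between loose_part and tin_1 below 0.055 m and height (world z) of tin_1 above 0.03 m and x of loose_part in the frame of tin_1 below -0.015 m) or (distance between loose_part and tin_2 below 0.055 m and height (world z) of tin_2 above 0.03 m and x of loose_part in the frame of tin_2 below -0.015 m) or (distance between loose_part and tin_3 below 0.055 m and height (world z) of tin_3 above 0.03 m and x of loose_part in the frame of tin_3 below -0.015 m))).
3. and back again (((distance between loose_part and tin_1 below 0.055 m and height (world z) of tin_1 above 0.03 m and x of loose_part in the frame of tin_1 above 0.015 m) or (distance between loose_part and tin_2 below 0.055 m and height (world z) of tin_2 above 0.03 m and x of loose_part in the frame of tin_2 above 0.015 m) or (distance between loose_part and tin_3 below 0.055 m and height (world z) of tin_3 above 0.03 m and x of loose_part in the frame of tin_3 above 0.015 m))).
At the end, for the whole second after the job is handed in: The tin with the loose part stands at rest on the weighing plate of the scale, within 5 mm of 26 mm above the table and upright within 0.1 rad, its centre at least 7 mm inside the plate's edges; the other two tins stand at rest on the table (within 6 mm), upright within 0.1 rad (((distance between loose_part and tin_1 below 0.055 m and x of tin_1 in the frame of kitchen_scale between -0.04 and 0.095 m and y of tin_1 in the frame of kitchen_scale between -0.07 and 0.07 m and height (world z) of tin_1 between 0.021 and 0.032 m) or (not (distance between loose_part and tin_1 below 0.055 m) and height (world z) of tin_1 between -0.006 and 0.006 m)) and angle between each of tin_1, tin_2, tin_3's own z axis and vertical below 0.1 rad and linear speed of each of tin_1, tin_2, tin_3 below 0.02 m/s and ((distance between loose_part and tin_2 below 0.055 m and x of tin_2 in the frame of kitchen_scale between -0.04 and 0.095 m and y of tin_2 in the frame of kitchen_scale between -0.07 and 0.07 m and height (world z) of tin_2 between 0.021 and 0.032 m) or (not (distance between loose_part and tin_2 below 0.055 m) and height (world z) of tin_2 between -0.006 and 0.006 m)) and ((distance between loose_part and tin_3 below 0.055 m and x of tin_3 in the frame of kitchen_scale between -0.04 and 0.095 m and y of tin_3 in the frame of kitchen_scale between -0.07 and 0.07 m and height (world z) of tin_3 between 0.021 and 0.032 m) or (not (distance between loose_part and tin_3 below 0.055 m) and height (world z) of tin_3 between -0.006 and 0.006 m))); the robot touches nothing.
It fails at once if a tin is tipped more than 60 degrees (angle between any of tin_1, tin_2, tin_3's own z axis and vertical above 1.05 rad).
It fails at once if a tin is let go in the air, more than 36 mm above the table (10 mm above the weighing plate) ((height (world z) of tin_1 above 0.036 m and contact force between tin_1 and the fingers below 0.2 N) or (height (world z) of tin_2 above 0.036 m and contact force between tin_2 and the fingers below 0.2 N) or (height (world z) of tin_3 above 0.036 m and contact force between tin_3 and the fingers below 0.2 N)).
It fails at once if a tin is banged onto the scale (more than 80 N) (contact force between any of tin_1, tin_2, tin_3 and kitchen_scale above 80 N).
It fails at once if the pot or the cap is moved by more than 30 mm (distance of any of small_pot, green_cap from where it was at the start of the episode above 0.03 m).
It also fails if it takes over 72 s, if anything falls off the work surface, if the arm or the gripper's body presses on something with over 40 N, if the wrist force passes 120 N, or if a joint passes its speed limit or range.

## Robot

A 6-joint arm with a two-finger parallel gripper is mounted at the origin on the work surface; the furniture and walls round the work are solid. World frame = base frame: x ahead of the robot, y to its left, z up, the work surface at z = 0. Lengths are in m, angles in rad, forces in N, time in s.
With the tool pointing down it reaches from about 0.375 to 0.9 m from the base axis. Payload 3.1 kg.
Tool frame: the origin (TCP) lies midway between the tips of the shut fingers; the grasp point (between the pads) lies 19 mm behind it; z points along the fingers, y is the line along which they close (so a half turn about z gives the same grasp; the last joint's range is limited). The gripper opens to 85 mm and grips with 20 to 120 N. Pads are 22 mm wide; open, the fingers measure 114 mm over their backs; the gripper's body (76 mm by 85 mm) begins 54 mm behind the grasp point. The pads swing forward as they close: fully open they stand 13 mm farther back than shut.
Start: joints at [-1.3, 0.527, 1.433, -0, 1.181, -0.178], TCP at [0.271, -0.563, 0.231] pointing down, gripper open.
Joint ranges: [-3.08, 3.08], [-0.75, 2.2], [0.22, 2.44], [-1.43, 4.57], [0, 2.65], [-2.85, 2.85]. Speed limits (rad/s): [2.79, 2.79, 3.14, 3.14, 3.14, 3.14].

## Interface

Orientations are given as a unit quaternion [x, y, z, w].
In Python, from station import manip gives the robot as it stands.
- The arm moves only by the tool step_arm, never from a script. Its argument "targets" is text: rows parted by semicolons, each of 4 numbers parted by spaces: the shift along the tool's x, y, z in mm, then the turn about the tool's z in degrees. A call has 1 to 12 rows; each row is the pose to reach, as a shift and turn from the pose commanded when the call began, along the tool's axes at that moment; what a row does not reach only later rows make up. A row lasts 1/10 s, in which the tool goes at most 50 mm and 8.59 degrees, less where a joint would pass 70% of its speed; a pose out of reach is approached as far as the arm can. A call with a gripper value outside its range is refused whole. "gripper" is the closure, from 0 (fully open) to 1 (shut), set as the call begins (left out, the last holds). The fingers move at their own pace and stop on an object; "squeeze" is the grip in N (left out, the last holds). Time passes only in rows, so rows that repeat a pose let the fingers close. It gives the time, the measured TCP pose, the force, the opening and the grip force at its end, in the units of the state.
- manip.sense(): the state, without advancing time (a new reading comes with each control period).
- manip.snapshot(name): name is "side" or "top" or "wrist"; returns the picture (384x512x3 uint8, red, green, blue); there is no depth.
- manip.get_calibration(name): a dict with "fov_y" (degrees; the focal length in pixels is half the picture's height over the tangent of half this angle, whatever the lens; pixels are square), "cx", "cy" (the principal point, pixels), "extrinsics" (4x4, takes a point from camera to world coordinates); the wrist camera has in their place "tool_from_camera" (4x4, takes a point from camera to tool coordinates, whose origin is the TCP and whose axes are the flange's). Camera axes: x right, y down, z forward; pixel columns grow to the right and rows downward; lengths in m; the calibration is good to about 2 mm. A picture is of the moment at which its call begins: read the wrist's pose just before it. get_calibration takes no time and is no camera call.
- manip.sign_off(): hands the job in; it is judged then, once.
Trained networks look in the newest picture that a camera, given by its name, has taken for a name from the list of things; names that differ only in an ending like _2 or _b are one class to them, and where a whole thing is asked for, a point or a joint stands for the part that bears it (a point fixed in the world has none). Each returns a list of dicts, best first, with "p" (0 to 1); they miss things now and then, are a little off and sometimes report something else, mostly with a low value. They report only what shows in the picture. A call takes as long as a camera call.
- manip.recognise(camera, query): "position" ([column, row] in pixels, amid what is visible of it).
- manip.masks_of(camera, query): "pixels" (384x512 bool, what is visible of it) and "position" ([column, row] in pixels, amid what is visible of it).
- manip.mark_of(camera, query): "position" ([column, row] in pixels: a listed point, or the origin of a listed thing).
The state is a dict: "t": time; "q": joint angles; "qd": joint speeds; "tau": joint torques, N m; "tcp_pos": TCP position; "tool_rot": TCP orientation; "force": force on the tool from outside, world axes, zero at the start; "ft_torque": the same for the moment, N m; "finger_gap": opening from 0.0 (shut) to 1.0 (fully open); "gripper_force": force on a finger pad.
Only numpy, scipy, OpenCV 4.12 (cv2) and the standard library are available. Lean on these libraries where they do the work, as an engineer would, in place of code of your own. Each camera call takes 0.05 s, during which the arm holds its last target. There are 200 camera calls.

## Working session

There is one attempt and no reset: what is moved stays moved. The work goes in short steps, Python scripts to look and compute and a tool call to move; the robot and the scene stay as the last step left them, time stands still between calls to the robot, and variables do not carry over. Pictures are saved under pics/ and viewed, at most 10 in all, crops included, and the job is handed in when it is done.

Besides the shell and the picture viewer there is one more tool, called after "Emit:" as name(argument=value, ...), one argument or row to a line, values as JSON. step_arm: Moves the arm, as the interface text tells. Its arguments: {"type":"object","properties":{"targets":{"type":"string"},"gripper":{"type":"number"},"squeeze":{"type":"number"}},"required":["targets"]}

```bash
mkdir -p pics; cat > h.py <<'E'
import numpy as np, cv2
from station import manip
def ray(name,px,z,s=None):
    c=manip.get_calibration(name); f=192/np.tan(np.radians(c['fov_y'])/2)
    d=np.array([(px[0]-c['cx'])/f,(px[1]-c['cy'])/f,1.])
    if 'extrinsics' in c: T=np.array(c['extrinsics'])
    else:
        from scipy.spatial.transform import Rotation as R
        W=np.eye(4);W[:3,:3]=R.from_quat(s['tool_rot']).as_matrix();W[:3,3]=s['tcp_pos'];T=W@np.array(c['tool_from_camera'])
    d=T[:3,:3]@d;o=T[:3,3]
    return o+d*(z-o[2])/d[2]
def snap(name,fn=None):
    s=manip.sense();im=manip.snapshot(name)
    if fn: cv2.imwrite('pics/'+fn,im[:,:,::-1])
    return s,im
def rect(name,q,z,s=None):
    out=[]
    for m in manip.masks_of(name,q):
        px=np.argwhere(m['pixels'])[:,::-1]
        if m['p']<.3 or len(px)<30: continue
        w=np.array([ray(name,p,z,s)[:2] for p in cv2.convexHull(px.astype(np.int32))[:,0]])
        r=cv2.minAreaRect((w*1000).astype(np.float32))
        print(q,round(m['p'],2),np.round(m['position']),'c',np.round(r[0]),'wh',np.round(r[1]),'ang',round(r[2],1))
E
python3 - <<'E'
from h import *
s,im=snap('top','top.png'); print(s)
for q,z in [('tin_1',.046),('kitchen_scale',.027),('tool_box',.15),('small_pot',.055),('green_cap',.017)]: rect('top',q,z)
snap('side','side.png')
E
```

```text
{'t': 0.0, 'q': array([-1.30049246e+00,  5.28473185e-01,  1.43390540e+00, -6.59850826e-06,
        1.18138313e+00, -1.78526289e-01]), 'qd': array([ 0.00149223, -0.00091449,  0.00013449, -0.00030873, -0.00078982,
       -0.00065192]), 'tau': array([ 4.95109634e-04, -4.42341721e+01, -1.78028458e+01, -2.42283986e-04,
        8.62817484e-03, -1.01950610e-05]), 'tcp_pos': array([ 0.27101138, -0.56239347,  0.23032831]), 'tool_rot': array([ 9.74923587e-01,  2.22537240e-01, -5.27979086e-05, -1.08324683e-03]), 'force': array([ 0.2842411 ,  0.19228361, -0.82536292]), 'ft_torque': array([-0.01678658, -0.02761223,  0.03847806]), 'gripper_force': 0.0, 'finger_gap': 1.000608289283829}
tin_1 0.98 [146. 206.] c [447. 287.] wh [ 63. 102.] ang 40.3
tin_1 0.73 [208. 208.] c [441. 121.] wh [ 62. 100.] ang 47.0
tin_1 0.59 [127. 162.] c [572. 346.] wh [71. 99.] ang 42.8
kitchen_scale 0.75 [307. 198.] c [ 463. -156.] wh [163. 215.] ang 47.5
green_cap 0.58 [258. 235.] c [369.  -5.] wh [31. 29.] ang 44.0
```

View pics/top.png

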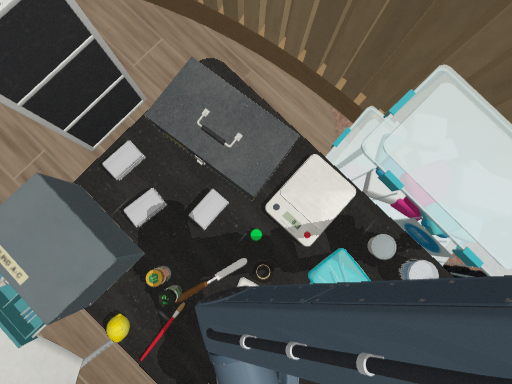

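View pics/side.png

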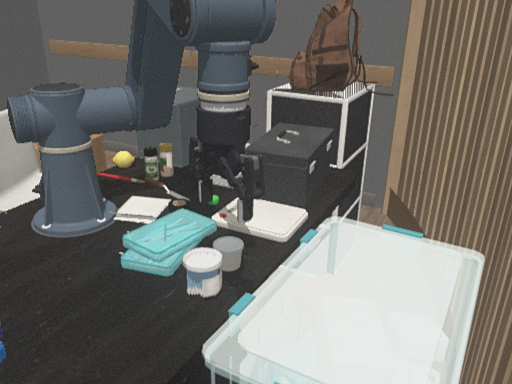

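The top view shows tins at about (146,206), (208,208) and (127,162), the scale at (307,198) with its display lower left, and the cap at (256,235). The pot is at about (382,246). The side view shows the gripper over the scale region and nothing in the way.

```bash
cat >> h.py <<'E'
from scipy.spatial.transform import Rotation as R
def to(x,y,z,yaw=None):
    s=manip.sense();M=R.from_quat(s['tool_rot']).as_matrix();d=M.T@(np.array([x,y,z])-s['tcp_pos'])*1000
    yw=np.degrees(np.arctan2(M[1,0],M[0,0]))
    t=0 if yaw is None else -((yaw-yw+180)%360-180)
    print('shift',np.round(d,1),'turn',round(t,1),'yaw',round(yw,1),'tcp',np.round(s['tcp_pos']*1000,1),'q',np.round(s['q'],2),'t',s['t'])
E
python3 - <<'E'
from h import *
to(.425,.106,.25,136)
E
```

```text
shift [ 428.9 -535.9  -18.6] turn -110.3 yaw 25.7 tcp [ 271.2 -562.9  231.1] q [-1.3   0.53  1.43 -0.    1.18 -0.18] t 0.35
```

Emit:
step_arm(
  targets="430 -536 -40 -110;430 -536 -40 -110;430 -536 -40 -110;430 -536 -40 -110;430 -536 -40 -110;430 -536 -40 -110;430 -536 -40 -110;430 -536 -40 -110;430 -536 -40 -110;430 -536 -40 -110;430 -536 -40 -110;430 -536 -40 -110",
  gripper=0,
)

```text
t: 1.55
tcp_pos: [0.4064, 0.0225, 0.2667]
tool_rot: [0.429, 0.903, 0.0, 0.001]
force: [1.2, -0.9, 0.1]
finger_gap: 0.997
gripper_force: 0.0
```

```bash
python3 - <<'E'
from h import *
to(.425,.106,.27,136)
E
```

```text
shift [53.  67.2 -3.3] turn -6.8 yaw 129.2 tcp [406.4  22.5 266.7] q [-0.22  0.18  1.9  -0.    1.06 -0.9 ] t 1.55
```

Emit:
step_arm(
  targets="50 65 0 -7;50 65 0 -7;50 65 0 -7;50 65 0 -7",
)

```text
t: 1.95
tcp_pos: [0.4252, 0.1007, 0.2662]
tool_rot: [0.375, 0.927, -0.0, 0.0]
force: [-0.8, 0.1, -0.2]
finger_gap: 0.999
gripper_force: 0.0
```

```bash
python3 - <<'E'
from h import *
s,im=snap('wrist','w1.png'); rect('wrist','tin_1',.046,s); rect('wrist','tool_box',.15,s); to(.441,.121,.008,137)
snap('top'); [rect('top',q,z) for q,z in [('tin_1',.046),('kitchen_scale',.027),('tool_box',.15)]]
E
```

```text
tin_1 0.74 [273. 163.] c [438. 124.] wh [58. 98.] ang 47.5
tin_1 0.64 [377.  72.] c [443. 289.] wh [67. 97.] ang 37.3
tin_1 0.58 [468. 116.] c [566. 345.] wh [81. 96.] ang 42.3
shift [  3.9  26.8 258.1] turn -1.3 yaw 135.7 tcp [425.2  99.2 266.1] q [-0.03  0.22  1.84 -0.    1.08 -0.83] t 2.1
tin_1 0.73 [124. 161.] c [575. 347.] wh [67. 99.] ang 42.8
kitchen_scale 0.81 [309. 199.] c [ 461. -155.] wh [165. 216.] ang 46.6
```

View pics/w1.png

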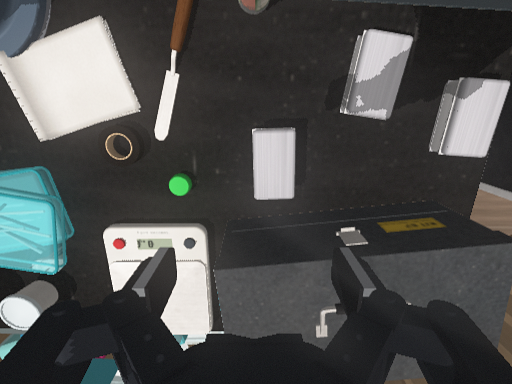

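The wrist view shows the nearest tin at (273,163) with clear space round it, the cap at (180,185), and the tool box beyond the tin's lower end.

Emit:
step_arm(
  targets="7 27 0 -2;7 27 50 -2;7 27 100 -2;7 27 150 -2;7 27 190 -2;7 27 220 -2;7 27 240 -2;7 27 250 -2;7 27 256 -2;7 27 258 -2;7 27 258 -2",
)

```text
t: 3.4
tcp_pos: [0.4398, 0.1244, 0.0088]
tool_rot: [0.36, 0.933, 0.0, 0.001]
force: [0.0, -0.3, 0.3]
finger_gap: 0.998
gripper_force: 0.0
```

Emit:
step_arm(
  targets="0 0 0 0;0 0 0 0;0 0 0 0;0 0 0 0;0 0 0 0;0 0 0 0;0 0 0 0;0 0 0 0",
  gripper=1,
  squeeze=50,
)

```text
t: 4.2
tcp_pos: [0.4398, 0.1246, 0.0092]
tool_rot: [0.36, 0.933, 0.0, 0.001]
force: [0.5, 0.4, 5.5]
finger_gap: 0.646
gripper_force: 53.7
```

Emit:
step_arm(
  targets="0 0 -10 0;0 0 -30 0;0 0 -70 0;0 0 -120 0;0 0 -170 0;0 0 -215 0;0 0 -250 0;0 0 -265 0;0 0 -270 0;0 0 -270 0;0 0 -270 0;0 0 -270 0",
)

```text
t: 5.4
tcp_pos: [0.4381, 0.1244, 0.2767]
tool_rot: [0.36, 0.933, -0.001, -0.002]
force: [0.7, -0.3, -3.4]
finger_gap: 0.651
gripper_force: 54.3
```

Emit:
step_arm(
  targets="45 0 0 0;90 0 0 0;90 0 0 0;90 0 0 0;90 0 0 0;90 0 0 0;90 0 0 0;90 0 0 0;90 0 0 0;90 0 0 0",
)

```text
t: 6.4
tcp_pos: [0.3727, 0.1847, 0.2782]
tool_rot: [0.36, 0.933, 0.0, 0.0]
force: [0.0, 0.4, -2.8]
finger_gap: 0.648
gripper_force: 54.3
```

```bash
cat >> h.py <<'E'
def mom(n=6):
    a=[]
    for i in range(n):
        s=manip.sense();M=R.from_quat(s['tool_rot']).as_matrix()
        a.append(np.r_[M.T@s['ft_torque'],M.T@s['force']]); manip.snapshot('wrist')
    a=np.array(a);print('tool M,F mean',np.round(a.mean(0),3),'sd',np.round(a.std(0),3),'t',s['t'],s['finger_gap'])
E
python3 -c "
from h import *
mom();to(.44,.12,.28,137)"
```

```text
tool M,F mean [ 7.00e-03 -2.00e-03 -2.00e-02  1.54e-01 -5.30e-02  2.38e+00] sd [0.026 0.028 0.007 0.593 0.469 0.368] t 6.65 0.645953862442318
shift [-93.6  -2.8  -1.8] turn 0.9 yaw 137.9 tcp [372.5 184.9 278.2] q [ 0.19  0.18  1.86  0.    1.1  -0.64] t 6.7
```

Emit:
step_arm(
  targets="-45 0 0 0;-90 0 0 0;-90 0 0 0;-90 0 0 0;-90 0 0 0;-90 0 0 0;-90 0 0 0;-90 0 0 0;-90 0 0 0;-90 0 0 0",
)

```text
t: 7.7
tcp_pos: [0.4391, 0.1247, 0.2783]
tool_rot: [0.359, 0.933, 0.0, 0.0]
force: [0.0, -0.1, -2.0]
finger_gap: 0.649
gripper_force: 54.3
```

```bash
python3 -c "
from h import *
mom();to(.44,.12,.28,137)"
```

```text
tool M,F mean [-2.00e-03  1.00e-03  1.60e-02 -1.79e-01  1.68e-01  2.54e+00] sd [0.022 0.031 0.024 0.566 0.313 0.488] t 7.95 0.6489177360272418
shift [-3.5 -2.8 -1.8] turn 0.8 yaw 137.8 tcp [439.2 124.4 278.2] q [ 0.03  0.24  1.78 -0.    1.13 -0.8 ] t 8.0
```

Emit:
step_arm(
  targets="45 0 0 0;90 0 0 0;90 0 0 0;90 0 0 0;90 0 0 0;90 0 0 0;90 0 0 0;90 0 0 0;90 0 0 0;90 0 0 0",
)

```text
t: 9.0
tcp_pos: [0.3726, 0.1847, 0.2781]
tool_rot: [0.36, 0.933, -0.0, -0.0]
force: [0.2, -0.3, -2.2]
finger_gap: 0.653
gripper_force: 54.3
```

```bash
python3 -c "
from h import *
mom();to(.44,.12,.28,137)"
```

```text
tool M,F mean [0.01  0.006 0.003 0.033 0.168 2.307] sd [0.03  0.029 0.015 0.4   0.38  0.313] t 9.25 0.6449281582589429
shift [-93.6  -2.8  -1.8] turn 0.9 yaw 137.9 tcp [372.5 184.9 278.2] q [ 0.19  0.18  1.86  0.    1.1  -0.64] t 9.3
```

Tin A shows no moment change, so it isn't the rattling one. I'll put it back and go to the next.

Emit:
step_arm(
  targets="-45 0 0 0;-90 0 0 0;-90 0 50 0;-90 0 100 0;-90 0 150 0;-90 0 195 0;-90 0 230 0;-90 0 250 0;-90 0 260 0;-90 0 266 0;-90 0 269 0;-90 0 270 0",
)

```text
t: 10.5
tcp_pos: [0.44, 0.1246, 0.0092]
tool_rot: [0.36, 0.933, 0.0, 0.001]
force: [-1.7, -0.5, 8.5]
finger_gap: 0.651
gripper_force: 56.0
```

Emit:
step_arm(
  targets="0 0 0 0;0 0 0 0;0 0 0 0;0 0 0 0;0 0 0 0;0 0 0 0",
  gripper=0,
)

```text
t: 11.1
tcp_pos: [0.4393, 0.1245, 0.0082]
tool_rot: [0.36, 0.933, 0.0, 0.0]
force: [0.1, -0.3, -0.2]
finger_gap: 1.0
gripper_force: 0.0
```

Emit:
step_arm(
  targets="0 0 -10 0;0 0 -40 0;0 0 -90 0;0 0 -140 0;0 0 -190 0;0 0 -240 0;0 0 -270 0;0 0 -270 0;0 0 -270 0",
)

```text
t: 12.0
tcp_pos: [0.4388, 0.1245, 0.2789]
tool_rot: [0.36, 0.933, 0.0, 0.001]
force: [-0.1, -0.6, -0.4]
finger_gap: 0.997
gripper_force: 0.0
```

```bash
python3 - <<'E'
from h import *
to(.445,.25,.28,132)
E
```

```text
shift [79.6 97.3 -1. ] turn 5.9 yaw 137.9 tcp [438.8 124.5 278.9] q [ 0.03  0.23  1.78  0.    1.13 -0.8 ] t 12.0
```

Emit:
step_arm(
  targets="80 97 0 6;80 97 0 6;80 97 0 6;80 97 0 6;80 97 0 6",
)

```text
t: 12.5
tcp_pos: [0.4435, 0.2498, 0.2762]
tool_rot: [0.407, 0.913, -0.002, -0.002]
force: [-0.3, 0.1, -0.5]
finger_gap: 1.0
gripper_force: 0.0
```

```bash
python3 - <<'E'
from h import *
s,im=snap('wrist','w2.png'); rect('wrist','tin_1',.046,s); to(.445,.288,.28,131)
E
```

```text
tin_1 0.88 [278. 140.] c [446. 294.] wh [59. 99.] ang 38.8
tin_1 0.73 [198. 221.] c [438. 130.] wh [ 62. 106.] ang 47.9
tin_1 0.68 [371. 172.] c [570. 350.] wh [ 68. 100.] ang 42.1
shift [28.5 26.7 -3.2] turn 0.8 yaw 131.8 tcp [444.1 248.9 276.9] q [ 0.29  0.32  1.66 -0.    1.17 -0.44] t 12.6
```

View pics/w2.png

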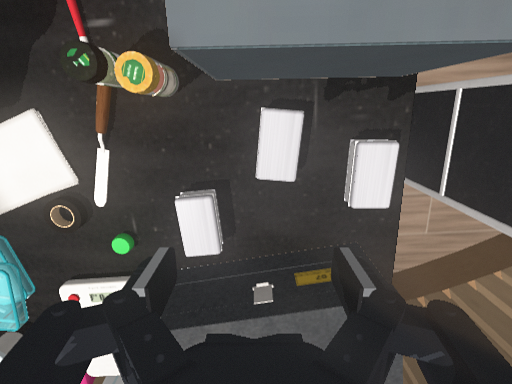

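Tin B is at (278,140), with the drawers' face about 30 px beyond its upper end. The third tin is at (371,172) and tin A stands at (198,221).

```bash
python3 - <<'E'
from h import *
s=manip.sense()
print(np.round(manip.get_calibration('wrist')['tool_from_camera'],3))
M=R.from_quat(s['tool_rot']).as_matrix()
for px,z in [((275,77),0),((278,106),.04),((350,45),.225),((278,140),.046)]:
    w=ray('wrist',px,z,s); print(px,np.round(w*1000),'from tin in tool axes',np.round(M.T@(w-[.445,.290,0])*1000))
to(.445,.290,.28,129)
E
```

```text
[[ 0.    -0.95  -0.312  0.081]
 [ 1.     0.001 -0.002 -0.001]
 [ 0.002 -0.312  0.95  -0.143]
 [ 0.     0.     0.     1.   ]]
(275, 77) [384. 359.   0.] from tin in tool axes [92.  0.  0.]
(278, 106) [412. 331.  40.] from tin in tool axes [ 52.   2. -40.]
(350, 45) [410. 378. 225.] from tin in tool axes [  89.   32. -225.]
(278, 140) [442. 298.  46.] from tin in tool axes [  8.   3. -46.]
shift [30.  28.  -3.2] turn 2.8 yaw 131.8 tcp [444.1 248.9 276.9] q [ 0.29  0.32  1.66 -0.    1.17 -0.44] t 12.6
```

Emit:
step_arm(
  targets="12 28 0 3;12 28 50 3;12 28 100 3;12 28 150 3;12 28 190 3;12 28 220 3;12 28 240 3;12 28 255 3;12 28 264 3;12 28 269 3;12 28 269 3",
)

```text
t: 13.7
tcp_pos: [0.4579, 0.2771, 0.009]
tool_rot: [0.432, 0.902, -0.0, -0.0]
force: [-0.2, 0.7, 0.4]
finger_gap: 1.0
gripper_force: 0.0
```

Emit:
step_arm(
  targets="0 0 0 0;0 0 0 0;0 0 0 0;0 0 0 0;0 0 0 0;0 0 0 0;0 0 0 0;0 0 0 0",
  gripper=1,
  squeeze=80,
)

```text
t: 14.5
tcp_pos: [0.4591, 0.2782, 0.0106]
tool_rot: [0.432, 0.902, 0.001, 0.001]
force: [1.1, -0.4, 5.8]
finger_gap: 0.645
gripper_force: 84.7
```

Emit:
step_arm(
  targets="0 0 -10 0;0 0 -30 0;0 0 -70 0;0 0 -120 0;0 0 -170 0;0 0 -215 0;0 0 -250 0;0 0 -265 0;0 0 -270 0;0 0 -270 0;0 0 -270 0;0 0 -270 0",
)

```text
t: 15.7
tcp_pos: [0.4568, 0.2773, 0.2775]
tool_rot: [0.432, 0.902, -0.001, -0.001]
force: [0.6, 0.2, -1.4]
finger_gap: 0.643
gripper_force: 84.7
```

Emit:
step_arm(
  targets="-45 0 0 0;-95 0 0 0;-95 0 0 0;-95 0 0 0;-95 0 0 0;-95 0 0 0;-95 0 0 0;-95 0 0 0;-95 0 0 0;-95 0 0 0",
)

```text
t: 16.7
tcp_pos: [0.5173, 0.204, 0.2793]
tool_rot: [0.431, 0.902, 0.0, 0.0]
force: [0.7, -0.1, -1.7]
finger_gap: 0.645
gripper_force: 85.6
```

```bash
python3 -c "
from h import *
mom()"
```

```text
tool M,F mean [ 0.036 -0.011  0.007 -0.436  0.023  2.148] sd [0.031 0.012 0.035 0.273 0.545 0.678] t 16.95 0.6446703867448553
```

Emit:
step_arm(
  targets="45 0 0 0;95 0 0 0;95 0 0 0;95 0 0 0;95 0 0 0;95 0 0 0;95 0 0 0;95 0 0 0;95 0 0 0;95 0 0 0",
)

```text
t: 18.0
tcp_pos: [0.458, 0.2774, 0.2791]
tool_rot: [0.432, 0.902, -0.0, -0.0]
force: [0.3, 1.2, -1.9]
finger_gap: 0.648
gripper_force: 85.9
```

```bash
python3 -c "
from h import *
mom()"
```

```text
tool M,F mean [ 0.024 -0.086 -0.022  0.246  0.079  2.248] sd [0.036 0.038 0.033 0.466 0.678 0.324] t 18.25 0.6418129328219772
```

Emit:
step_arm(
  targets="-45 0 0 0;-95 0 0 0;-95 0 0 0;-95 0 0 0;-95 0 0 0;-95 0 0 0;-95 0 0 0;-95 0 0 0;-95 0 0 0;-95 0 0 0",
)

```text
t: 19.3
tcp_pos: [0.5173, 0.204, 0.2792]
tool_rot: [0.432, 0.902, 0.0, -0.0]
force: [-0.2, -1.3, -1.9]
finger_gap: 0.639
gripper_force: 85.9
```

```bash
python3 -c "
from h import *
mom();to(.459,.278,.28)"
```

```text
tool M,F mean [-0.006  0.01  -0.012 -0.135 -0.147  2.38 ] sd [0.016 0.018 0.033 0.386 0.445 0.604] t 19.55 0.6431078639386856
shift [94.6  1.1 -0.8] turn 0 yaw 128.8 tcp [517.5 203.7 279.2] q [ 0.17  0.38  1.55  0.    1.21 -0.5 ] t 19.6
```

The moment swings by about 0.08 N m with each stroke, so this tin rattles. I'll make two more strokes to complete the sequence whichever way its x points.

Emit:
step_arm(
  targets="45 0 0 0;95 0 0 0;95 0 0 0;95 0 0 0;95 0 0 0;95 0 0 0;95 0 0 0;95 0 0 0;95 0 0 0;95 0 0 0",
)

```text
t: 20.6
tcp_pos: [0.4581, 0.2774, 0.2791]
tool_rot: [0.432, 0.902, -0.0, -0.0]
force: [-0.1, -0.0, -2.6]
finger_gap: 0.647
gripper_force: 86.1
```

```bash
python3 -c "
from h import *
mom()"
```

```text
tool M,F mean [-0.024 -0.079  0.025 -0.098 -0.166  1.996] sd [0.041 0.034 0.017 0.363 0.309 0.364] t 20.85 0.6403710993413505
```

Emit:
step_arm(
  targets="-45 0 0 0;-95 0 0 0;-95 0 0 0;-95 0 0 0;-95 0 0 0;-95 0 0 0;-95 0 0 0;-95 0 0 0;-95 0 0 0;-95 0 0 0",
)

```text
t: 21.9
tcp_pos: [0.5173, 0.2039, 0.2792]
tool_rot: [0.432, 0.902, 0.0, 0.0]
force: [0.3, 0.2, -2.1]
finger_gap: 0.646
gripper_force: 86.1
```

```bash
python3 -c "
from h import *
mom()
manip.snapshot('top');rect('top','kitchen_scale',.027);rect('top','tin_1',.046)
a=np.radians(-43); x,y=.462+.027*np.cos(a),-.1555+.027*np.sin(a)
print('plate',x,y)
# tin centre is 18 mm along +tool x (yaw 137) from TCP
b=np.radians(137); to(x-.018*np.cos(b),y-.018*np.sin(b),.30,137)"
```

```text
tool M,F mean [-1.300e-02  2.000e-03 -1.400e-02 -1.000e-02  1.890e-01  2.196e+00] sd [0.04  0.028 0.045 0.358 0.152 0.287] t 22.15 0.6446732151063713
kitchen_scale 0.87 [309. 197.] c [ 462. -155.] wh [167. 216.] ang 46.7
tin_1 0.66 [210. 208.] c [440. 120.] wh [59. 97.] ang 47.5
tin_1 0.63 [111. 167.] c [553. 371.] wh [64. 30.] ang 44.7
tin_1 0.62 [170. 157.] c [575. 285.] wh [ 62. 147.] ang 2.5
plate 0.48174654994371763 -0.17391395572168747
shift [-289.5 -262.1  -20.9] turn -8.2 yaw 128.8 tcp [517.5 203.6 279.1] q [ 0.17  0.38  1.55  0.    1.21 -0.5 ] t 22.35
```

Emit:
step_arm(
  targets="-30 -27 -5 -1;-65 -59 -10 -2;-100 -91 -15 -4;-135 -122 -20 -5;-170 -154 -20 -6;-205 -186 -20 -7;-240 -217 -20 -8;-265 -240 -20 -8;-280 -254 -20 -8;-290 -262 -20 -8;-290 -262 -20 -8;-290 -262 -20 -8",
)

```text
t: 23.55
tcp_pos: [0.4952, -0.1856, 0.2991]
tool_rot: [0.368, 0.93, 0.0, -0.0]
force: [0.1, -0.3, -2.7]
finger_gap: 0.643
gripper_force: 86.6
```

```bash
python3 - <<'E'
from h import *
to(.495,-.186,.040,137)
s,im=snap('wrist','w3.png'); rect('wrist','kitchen_scale',.027,s)
E
```

```text
shift [ -0.4  -0.6 259.1] turn -0.2 yaw 136.8 tcp [ 495.2 -185.6  299.1] q [-0.57  0.32  1.59  0.    1.24 -1.39] t 23.55
kitchen_scale 0.59 [252.  89.] c [ 423. -120.] wh [161. 110.] ang 45.0
```

View pics/w3.png

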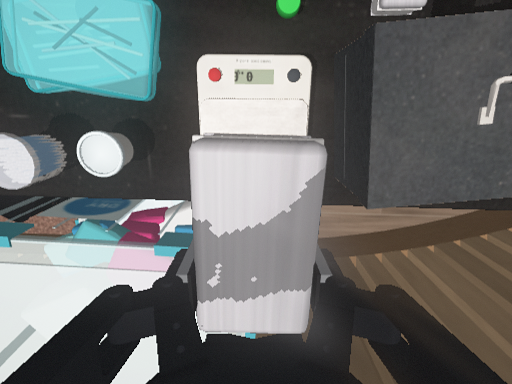

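The tin hangs over the plate, with the display showing beyond it at (253,76) and the scale centred on the tin's column (255 against 258). The tool box is clear to the right and the pot is at (104,153).

Emit:
step_arm(
  targets="0 0 30 0;0 0 75 0;0 0 120 0;0 0 160 0;0 0 195 0;0 0 220 0;0 0 237 0;0 0 248 0;0 0 254 0;0 0 258 0;0 0 260 0;0 0 261 0",
)

```text
t: 24.85
tcp_pos: [0.4958, -0.1867, 0.0388]
tool_rot: [0.368, 0.93, -0.0, 0.001]
force: [0.7, -0.9, -2.8]
finger_gap: 0.646
gripper_force: 86.7
```

Emit:
step_arm(
  targets="0 0 0.5 0;0 0 1 0;0 0 1.5 0;0 0 1.5 0",
)

```text
t: 25.25
tcp_pos: [0.4955, -0.1866, 0.0369]
tool_rot: [0.368, 0.93, -0.0, 0.0]
force: [-0.5, 0.4, -0.9]
finger_gap: 0.647
gripper_force: 87.1
```

Emit:
step_arm(
  targets="0 0 0.5 0;0 0 1 0;0 0 1 0",
)

```text
t: 25.55
tcp_pos: [0.4955, -0.1867, 0.0369]
tool_rot: [0.368, 0.93, -0.0, 0.0]
force: [-1.7, 0.0, 7.2]
finger_gap: 0.646
gripper_force: 88.0
```

Contact with the plate: the tin is down. Releasing.

Emit:
step_arm(
  targets="0 0 0 0;0 0 0 0;0 0 0 0;0 0 0 0;0 0 0 0;0 0 0 0;0 0 0 0",
  gripper=0,
)

```text
t: 26.25
tcp_pos: [0.4953, -0.1865, 0.0356]
tool_rot: [0.368, 0.93, 0.0, -0.0]
force: [0.2, -0.2, -0.2]
finger_gap: 0.996
gripper_force: 0.0
```

Emit:
step_arm(
  targets="0 0 -10 0;0 0 -40 0;0 0 -90 0;0 0 -140 0;0 0 -190 0;0 0 -230 0;-50 0 -240 0;-80 0 -240 0;-80 0 -240 0;-80 0 -240 0;-80 0 -240 0",
)

```text
t: 27.35
tcp_pos: [0.5524, -0.2401, 0.2753]
tool_rot: [0.368, 0.93, 0.0, -0.001]
force: [-0.8, -0.1, 0.7]
finger_gap: 0.999
gripper_force: 0.0
```

```bash
python3 - <<'E'
from h import *
s,im=snap('wrist','w4.png'); rect('wrist','tin_1',.072,s); print(s['tcp_pos'],s['t'])
snap('top');rect('top','tin_1',.046)
E
```

```text
tin_1 0.76 [252.  88.] c [ 481. -174.] wh [58. 98.] ang 44.9
[ 0.55241194 -0.2401157   0.27529766] 27.35
tin_1 0.93 [321. 190.] c [ 483. -177.] wh [ 60. 104.] ang 43.6
tin_1 0.66 [123. 162.] c [573. 347.] wh [68. 96.] ang 42.5
```

View pics/w4.png

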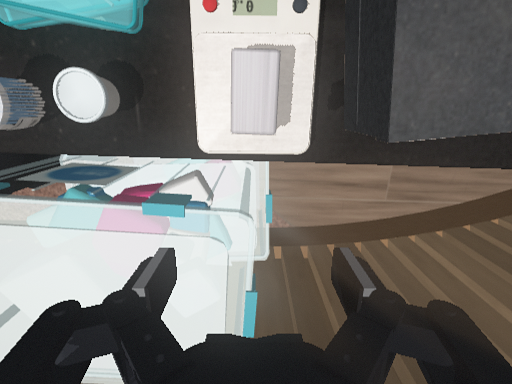

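The tin stands centred and upright on the plate at (255,91), and the gripper is clear.

```bash
python3 -c "
from station import manip
print(manip.sign_off())"
```

```text
the job is handed in; nothing more can be done
None
```

I handed the job in with the rattling tin standing upright on the scale's weighing plate and the gripper clear. It was the second tin I shook; the first is back where it stood, I never lifted the third, and the pot and cap weren't touched. The hand-in gave no verdict.

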